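# Index the serving-tool carousel and file the blue scraper

### The arm

A 6-joint arm with a two-finger parallel gripper is mounted at the origin on the work surface. World frame = base frame: x ahead of the robot, y to its left, z up, the work surface at z = 0. Lengths are in m, angles in rad, forces in N, time in s.
With the tool pointing down it reaches from about 0.35 to 0.975 m from the base axis. Payload 4.9 kg.
Tool frame: the origin (TCP) lies between the finger pads; the fingertips stand 14 mm ahead of it and the grasp point (between the pads) lies 5 mm behind it (manip.finger_overhang is the distance from the TCP to the fingertips, in m); z points along the fingers, y is the line along which they close (so a half turn about z gives the same grasp; the last joint's range is limited). The gripper opens to 85 mm and grips with 20 to 120 N. Pads are 22 mm wide; open, the fingers measure 114 mm over their backs; the gripper's body (76 mm by 85 mm) begins 54 mm behind the grasp point. The pads swing forward as they close: fully open they stand 13 mm farther back than shut.
Start: joints at [-1.275, 0.053, 1.613, -0, 1.476, -0.119], TCP at [0.252, -0.572, 0.245] pointing down, gripper open.
Joint ranges: [-3.01, 3.01], [-1.01, 2.22], [0.06, 2.58], [-1.02, 4.17], [0.09, 2.62], [-3.14, 3.14]. Speed limits (rad/s): [2.57, 2.57, 3.14, 3.14, 3.14, 3.14].

### API

Orientations are given as a unit quaternion [w, x, y, z].
In Python, from plant import manip, grab_frame gives the robot as it stands.
- The arm moves only by the tool servo_tool, never from a script. Its argument "deltas" is a list that holds one entry, the list of rows, each a list of 5 numbers: the opening in per cent of the stroke, from 0 (shut) to 100 (fully open), then the shift along the world's x, y, z in m, then the turn about the world's z in degrees. A call has exactly 8 rows; each row shifts and turns the commanded pose from where the row before left it; what a row does not reach is not made up. A row lasts 1/10 s, in which the tool goes at most 50 mm and 8.59 degrees, less where a joint would pass 70% of its speed; a pose out of reach is approached as far as the arm can. A call is refused whole if a number of a shift passes 0.05 or a number of a turn 8.59, either way. A call with a gripper value outside its range is refused whole. The fingers move at their own pace and stop on an object; the grip force is fixed at half the most. Time passes only in rows, so rows that do not move let the fingers close, or fill a call up. It gives the time, the measured TCP pose, the force, the opening and the grip force at its end, in the units of the state.
- manip.state(): the state, without advancing time (a new reading comes with each control period).
- grab_frame(name): name is "side" or "top" or "wrist"; returns a dict with "pixels" (480x640x3 uint8, red, green, blue), "z_map" (480x640 float32, m along the optical axis (not along the pixel's ray), 0 where there is no reading), "fx", "fy", "cx", "cy" (pixels), "rvec" (rotation vector, rad) and "tvec" (3), from world to camera coordinates, as OpenCV has them; the wrist camera has in their place "T_tool_cam" (4x4, takes a point from camera to tool coordinates, whose origin is the TCP and whose axes are the flange's). Camera axes: x right, y down, z forward; pixel columns grow to the right and rows downward; lengths in m; the calibration is good to about 2 mm. A picture is of the moment at which its call begins: read the wrist's pose just before it.
- manip.job_done(): hands the job in; it is judged then, once.
The state is a dict: "time": time; "joint_pos": joint angles; "joint_vel": joint speeds; "joint_efforts": joint torques, N m; "tool_pos": TCP position; "tool_rot": TCP orientation; "contact_force": force on the tool from outside, world axes, zero at the start; "ft_torque": the same for the moment, N m; "gripper_width": opening from 0.0 (shut) to 1.0 (fully open); "grasp_force": force on a finger pad.
Only numpy, scipy, OpenCV 4.12 (cv2) and the standard library are available. Lean on these libraries where they do the work, as an engineer would, in place of code of your own. Each camera call takes 0.05 s, during which the arm holds its last target. There are 200 camera calls.

### The job

Wind the tilted handwheel by its orange crank handle until the carousel's one empty (blue) slot stands at the red pointer. Then lift the blue-handled scraper out of its wooden drying block and slide it, blade down and without letting it drop, fully home into that slot, and let go. Keep off the clear sneeze guard and leave the red scraper and the other things on the table where they are.

Things in the scene. Friction and masses are not known exactly. Their poses are not given: they have to be found in the camera images.
- stand: Fixed carousel stand: dark round base 250 mm wide; origin under its middle, on the table; x points away from the red pointer (at x = -125 mm), y to the handwheel. The white carousel turns about this z and has six slots, 60 deg apart, set tangentially on an 80 mm radius: five grey ones hold scrapers clipped fast (tops 150 mm high), the blue one is empty. Guard posts: x 165, y -65 and 300 mm.
- guard_edge (a point): Middle of the front edge (blue strip, 395 mm long) of the clear fixed sneeze guard: level, 6 mm thick, underside 269 mm up. The edge lies at the stand's x = 45 mm, y = -80 to 315; the panel reaches 145 mm from it in +x, over the backs of carousel and handwheel. An upright gripper cannot follow the crank round beneath it; one leaning with the wheel's axis can (60 mm free round it).
- wheel_axis (a point): Point on the handwheel's axis, level with the middle of the crank handle's grip, 45 mm above the wheel's underside. z is the wheel's axis, up and leaning 30 deg from vertical towards the stand's -x (to the robot); y is level. In the stand's frame: x 17, y 205, z 130 mm. Black wheel 88 mm wide, rim 10 mm thick, hub 16 mm high.
- crank_grip (a point): Middle of the grip of the orange crank handle: round, 18 mm thick, parallel to the wheel's axis and 32 mm from it. It reaches from the rim to 16 mm beyond this point, the rim's face being 35 mm below it. It spins freely on its pin, so the hand need not turn while carrying it round. (This point's axes turn with the wheel.)
- wheel (a joint): Turn of the handwheel, rad, growing anticlockwise as seen looking down on it. Starts within -2.5 to 2.5. Worm drive 18:1: carousel = wheel / 18. About 3 N at the handle turns it; it stays where it is left, and the carousel resists being pushed round directly.
- carousel (a joint): Turn of the carousel, rad, growing anticlockwise from above. The blue slot is exactly at the red pointer at 1.047 (wheel at 18.85: 2.6 to 3.4 turns anticlockwise from the start).
- slot_mouth (a point): Centre of the mouth of the empty blue slot, 90 mm above the table. x runs across the slot, inward to the carousel's axis (at the pointer: along the stand's x); y along the slot; z up. Slot 7 mm wide, 70 long, 48 deep; its top 8 mm funnels out to about 19 mm. Scraper fully home: middle of its handle 46 mm above this point.
- scraper_grip (a point): Middle of the handle of the blue-handled scraper (about 150 g, the same both ways round), 102 mm above the table at the start. Handle 20 mm thick (x), 66 long (y), 28 high (z up); below it a steel blade 4 mm thick, 60 wide (y), lower edge 94 mm under this point. Stands upright in a drying block, may lean 3 deg.
- block_a: Fixed wooden drying block (55 x 100 mm, 50 high) that holds the blue scraper at the start; origin under its middle, on the table. Slot along its y, 7 mm wide, 70 long, 42 deep, open at the top: raise the scraper 45 mm to clear it. The two blocks swap places from run to run.
- block_b: The same block holding the red-handled scraper.
- red_grip (a point): Middle of the handle of the red-handled scraper (same shape as the blue one): leave it in its block.
- pepper_mill: Dark wooden pepper mill, 44 mm across, 105 mm high, near the drying blocks; origin under its middle. Not to be moved.
- sauce_bottle: Amber sauce bottle, 56 mm across, 170 mm high; origin under its middle. Not to be moved.
- green_bottle: Green bottle, 60 mm across, 190 mm high; origin under its middle. Not to be moved.
- mug: White mug, 80 mm across, 85 mm high; origin under its middle. Not to be moved.
- salt: White salt shaker, 38 mm across, 65 mm high; origin under its middle. Not to be moved.
- bread_bowl: Empty glass bread bowl, 170 mm across, 60 mm high; origin under its middle. Not to be moved.
Not all that is in view belongs to the job. What is shaped like the part that bears scraper_grip but black or turquoise is not meant.

How it is judged:
On the way, in this order (a step that is already met when the one before it is completed fails the run):
1. the blue slot is wound to the red pointer (within 4 degrees) (value of joint carousel between 0.977 and 1.117 rad and velocity of joint wheel between -0.3 and 0.3 rad/s), for 0.3 s.
2. the blue scraper is lifted out of its drying block (height (world z) of scraper_grip above 0.15 m), for 0.1 s.
At the end, for the whole second after the job is handed in: The blue slot is at the red pointer within 4 degrees; the blue scraper stands blade down in it, fully home (within 5 mm), upright (within 8 degrees), at rest and released; the red scraper is still in its block (within 30 mm) (value of joint carousel between 0.977 and 1.117 rad and x of scraper_grip in the frame of slot_mouth between -0.01 and 0.01 m and y of scraper_grip in the frame of slot_mouth between -0.01 and 0.01 m and z of scraper_grip in the frame of slot_mouth between 0.035 and 0.051 m and angle between scraper_grip's own z axis and vertical below 0.14 rad and angle between the x axis of scraper_grip and the x axis of slot_mouth, either way round below 0.17 rad and linear speed of scraper below 0.02 m/s and distance of red_grip from where it was at the start of the episode below 0.03 m); the robot touches nothing.
It fails at once if the clear sneeze guard is knocked (over 5 N) (contact force between any of the arm, the fingers, scraper and guard above 5 N).
It fails at once if the scraper is dropped into the slot (falls free faster than 0.6 m/s) (horizontal distance between scraper_grip and slot_mouth below 0.03 m and contact force between the fingers and scraper below 0.05 N and linear speed of scraper above 0.6 m/s).
It fails at once if another thing on the table is shifted more than 40 mm (distance of any of red_grip, pepper_mill, sauce_bottle, green_bottle, mug, salt, bread_bowl from where it was at the start of the episode above 0.04 m).
It also fails if it takes over 72 s, if anything falls off the work surface, if the arm or the gripper's body presses on something with over 40 N, if the wrist force passes 120 N, or if a joint passes its speed limit or range.

## Working session

There is one attempt and no reset: what is moved stays moved. The work goes in short steps, Python scripts to look and compute and a tool call to move; the robot and the scene stay as the last step left them, time stands still between calls to the robot, and variables do not carry over. Pictures are saved under pics/ and viewed, at most 10 in all, crops included, and the job is handed in when it is done.

Besides the shell and the picture viewer there is one more tool, called after "Call:" as name([rows], argument=value, ...), one row to a line, values as JSON. servo_tool: Moves the arm, as the interface text tells. Its arguments: {"type":"object","properties":{"deltas":{"type":"array"}},"required":["deltas"]}

```bash
mkdir -p pics; ls; cat > h.py <<'E'
import numpy as np, cv2, pickle
from plant import manip, grab_frame
def snap(n,f=None):
    s=manip.state(); d=grab_frame(n); d['state']=s
    f=f or n
    cv2.imwrite(f'pics/{f}.png',d['pixels'][:,:,::-1]); pickle.dump(d,open(f'pics/{f}.pkl','wb')); return d
def load(f): return pickle.load(open(f'pics/{f}.pkl','rb'))
def Rq(q): 
    from scipy.spatial.transform import Rotation as R
    return R.from_quat([q[1],q[2],q[3],q[0]]).as_matrix()
def cam(d):
    if 'rvec' in d:
        R=cv2.Rodrigues(np.array(d['rvec'],float))[0]; return R.T,-R.T@np.array(d['tvec'],float).ravel()
    T=np.eye(4);T[:3,:3]=Rq(d['state']['tool_rot']);T[:3,3]=d['state']['tool_pos'];T=T@np.array(d['T_tool_cam']);return T[:3,:3],T[:3,3]
def P(d,u,v,z=None):
    "world point at pixel; on plane z if given, else by depth"
    R,t=cam(d); r=R@np.array([(u-d['cx'])/d['fx'],(v-d['cy'])/d['fy'],1])
    k=(z-t[2])/r[2] if z is not None else d['z_map'][int(v),int(u)]
    return t+k*r
def cloud(d):
    R,t=cam(d); v,u=np.mgrid[:480,:640]; z=d['z_map']
    c=np.stack([(u-d['cx'])/d['fx']*z,(v-d['cy'])/d['fy']*z,z],-1); w=c@R.T+t; w[z==0]=np.nan; return w
def proj(d,p):
    R,t=cam(d); c=R.T@(np.array(p)-t); return c[0]/c[2]*d['fx']+d['cx'],c[1]/c[2]*d['fy']+d['cy']
E
python3 - <<'E'
from h import *
for n in('top','side'):
    d=snap(n); print(n,cam(d)[1],cam(d)[0][:,2],d['fx'])
print(manip.state())
E
```

```text
pics
top [ 0.29573871 -0.07756616  1.22053072] [ 0.18927733  0.01208575 -0.98184929] 441.52142247881557
side [-0.35382992  0.80408808  0.97729914] [ 0.57822637 -0.60186338 -0.55083095] 556.0513236315334
{'time': 0.1, 'joint_pos': array([-1.27497011e+00,  5.33316752e-02,  1.61418041e+00,  1.89060214e-05,
        1.47601422e+00, -1.19044504e-01]), 'joint_vel': array([-0.00063475, -0.00094184, -0.00259978, -0.00050587,  0.00242433,
        0.00062336]), 'joint_efforts': array([ 9.63926723e-04, -3.94901741e+01, -3.71363068e+01, -9.45578813e-05,
        3.94356539e-03,  5.01805062e-06]), 'tool_pos': array([ 0.25173769, -0.57145903,  0.24414645]), 'tool_rot': array([-9.63883734e-04,  9.78562051e-01,  2.05949938e-01, -7.59744961e-05]), 'contact_force': array([0.27600468, 0.01422364, 0.59857695]), 'ft_torque': array([0.03603815, 0.02133512, 0.0130755 ]), 'grasp_force': 0.0, 'gripper_width': 0.9994077371743222}
```

View pics/top.png

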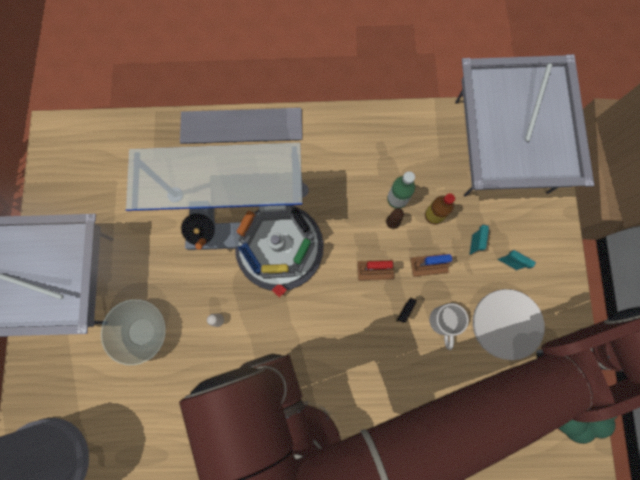

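View pics/side.png

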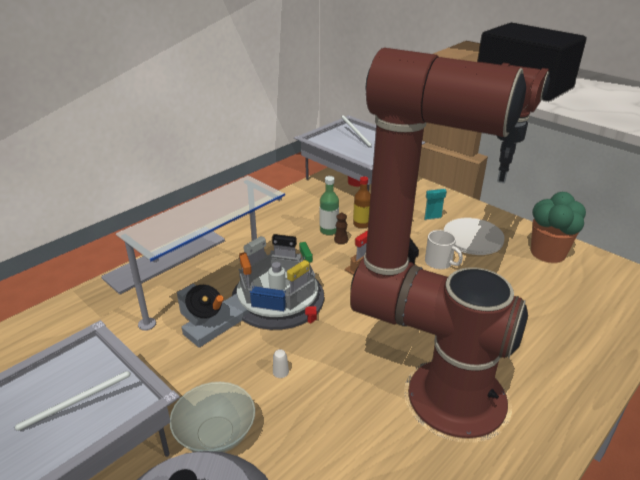

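The top view shows the stand at about (280,247), the red pointer at (280,290), the blue slot at (250,258), the wheel at (198,228) with its orange handle at (200,243), and the guard edge along row 208. The blue-handled scraper (437,260) stands in its block, and so does the red one (380,265). The other candidates are a black one at (405,310) and turquoise ones at (480,238) and (517,260). Only (437,260) is blue and in a wooden block. I'll confirm that in a crop and measure.

```bash
python3 - <<'E'
from h import *
d=load('top'); c=cloud(d); im=d['pixels']
cv2.imwrite('pics/crop1.png',cv2.resize(im[190:310,175:475,::-1],None,fx=2.66,fy=2.66,interpolation=cv2.INTER_CUBIC))
s=load('side'); cs=cloud(s)
# wrist silhouette vs height
for n,w in(('top',c),('side',cs)):
    a=w.reshape(-1,3); a=a[~np.isnan(a[:,0])]; q=a-[.2517,-.5715,0]; m=np.hypot(q[:,0],q[:,1])<.2
    for h in np.arange(.23,.55,.02):
        k=q[m&(abs(a[:,2]-h)<.01)]
        if len(k): print(n,round(h,2),len(k),(k[:,:2].min(0)*1000).astype(int),(k[:,:2].max(0)*1000).astype(int))
hsv=cv2.cvtColor(im,cv2.COLOR_RGB2HSV)
for nm,lo,hi,roi in(('bluegrip',(105,120,60),(125,255,255),(415,245,460,275)),('redgrip',(0,150,60),(6,255,255),(360,255,400,275)),('pointer',(0,150,60),(6,255,255),(270,280,292,300)),('orange',(5,150,100),(14,255,255),(190,230,212,255)),('blueslot',(105,120,60),(125,255,255),(235,240,268,282)),('edge',(105,120,60),(125,255,255),(120,195,305,215))):
    m=cv2.inRange(hsv,lo,hi); u0,v0,u1,v1=roi; mm=np.zeros_like(m); mm[v0:v1,u0:u1]=m[v0:v1,u0:u1]
    p=c[mm>0]; v,u=np.nonzero(mm); zt=np.nanpercentile(p[:,2],90); t=p[p[:,2]>zt-.012]
    print(nm,len(p),'px',u.mean().round(1),v.mean().round(1),'ztop',zt.round(3),'mean',np.nanmean(t,0).round(4),'min',np.nanmin(t,0).round(3),'max',np.nanmax(t,0).round(3))
E
```

```text
top 0.25 18 [-16  43] [-6 55]
top 0.27 10 [-14  47] [-7 51]
top 0.29 16 [-19  55] [-10  73]
top 0.31 7 [-17  63] [-13  71]
top 0.37 4 [34  8] [37 17]
top 0.39 3 [-36   2] [-34   8]
top 0.41 6 [-36   1] [-30  18]
top 0.43 139 [-35   3] [ 5 37]
top 0.45 124 [-32  11] [ 9 36]
top 0.47 384 [-56  10] [ 52 113]
top 0.49 344 [-58   9] [ 66 154]
top 0.51 856 [-96   0] [ 69 162]
top 0.53 1248 [-96   8] [ 67 199]
top 0.55 3249 [-97  25] [ 53 199]
side 0.25 55 [-29 -44] [25 57]
side 0.27 60 [-31 -38] [22 61]
side 0.29 41 [-39  26] [-17  77]
side 0.31 71 [-40  22] [ 2 78]
side 0.33 137 [-39 -16] [22 73]
side 0.35 116 [-39   8] [30 75]
side 0.37 158 [-39 -10] [23 45]
side 0.39 118 [-39 -13] [-9 44]
side 0.41 85 [-37 -19] [-19  38]
side 0.43 70 [-37 -10] [-23  31]
side 0.45 26 [-36   0] [-25  27]
side 0.47 8 [-74 -12] [-55  55]
side 0.49 85 [-97 -11] [-59 137]
side 0.51 130 [-99 -36] [-56 175]
side 0.53 173 [-98 -38] [ -9 169]
side 0.55 409 [-98 -32] [ 53 167]
bluegrip 184 px 438.0 259.2 ztop 0.116 mean [ 0.4653 -0.3633  0.1128] min [ 0.456 -0.396  0.104] max [ 0.476 -0.333  0.119]
redgrip 200 px 379.3 264.5 ztop 0.116 mean [ 0.4563 -0.2143  0.1132] min [ 0.447 -0.247  0.104] max [ 0.466 -0.183  0.122]
pointer 91 px 278.9 290.1 ztop 0.035 mean [0.406  0.0495 0.032 ] min [0.393 0.033 0.026] max [0.417 0.065 0.038]
orange 31 px 198.2 245.4 ztop 0.132 mean [0.5155 0.2423 0.1286] min [0.508 0.235 0.122] max [0.526 0.249 0.134]
blueslot 228 px 250.3 257.6 ztop 0.089 mean [0.4888 0.1181 0.0846] min [0.449 0.094 0.077] max [0.525 0.147 0.094]
edge 54 px 231.9 206.3 ztop 0.277 mean [0.5734 0.1362 0.2731] min [ 0.572 -0.012  0.266] max [0.575 0.222 0.279]
```

View pics/crop1.png

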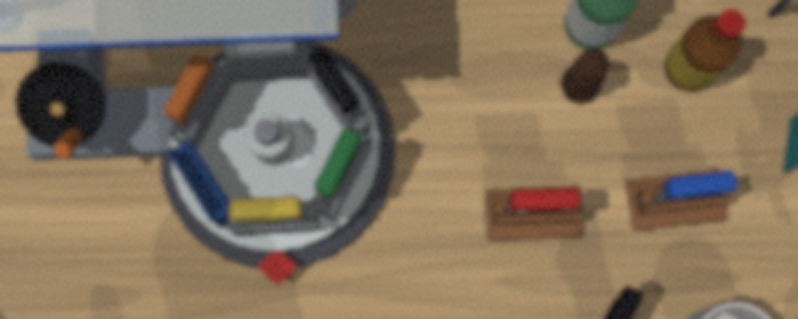

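The crop confirms it: the blue grip is in the right block, the red one is to its left, and the blue slot is at lower left of the carousel, 60° before the pointer. Since the servo can't tilt the tool, I plan to open the gripper wide and push the crank round with the far finger, which keeps the gripper body in front of the guard. First I need to check the gripper's real outline and the stand's yaw.

```bash
python3 - <<'E'
from h import *
d=load('top'); s=load('side'); st=s['state']; R=Rq(st['tool_rot']); 
w=snap('wrist','w0'); print(np.array(w['T_tool_cam']).round(3))
for n,D in(('side',s),('top',d),('wrist',w)):
    a=cloud(D).reshape(-1,3); a=a[~np.isnan(a[:,0])]; q=((a-st['tool_pos'])@R)*1000; q=q[(np.hypot(q[:,0],q[:,1])<110)]
    for z in range(-220,30,15):
        k=q[abs(q[:,2]-z)<7.5]
        if len(k)>2: print(n,z,len(k),'x',k[:,0].min().round(),k[:,0].max().round(),'y',k[:,1].min().round(),k[:,1].max().round())
c=cloud(d); hsv=cv2.cvtColor(d['pixels'],cv2.COLOR_RGB2HSV)
m=cv2.inRange(hsv,(105,100,50),(125,255,255)); v,u=np.nonzero(m[195:215,120:305]); 
e=np.array([P(d,x+120,y+195,.272) for x,y in zip(u,v)]); print('edge y range',e[:,1].min(),e[:,1].max(),'mean',e.mean(0),'slope dx/dy',np.polyfit(e[:,1],e[:,0],1))
# stand base rim (dark ring): wheel black
g=d['pixels'].max(2)<40; mm=np.zeros_like(g); mm[208:250,178:216]=g[208:250,178:216]
p=c[mm]; p=p[~np.isnan(p[:,0])]; print('wheel black',len(p),p.mean(0),p.min(0),p.max(0))
# blue slot PCA
m2=np.zeros_like(m); m2[238:284,232:270]=m[238:284,232:270]; p=c[m2>0]; p=p[abs(p[:,2]-.088)<.008]
cn=p[:,:2].mean(0); U=np.linalg.svd(p[:,:2]-cn)[2][0]; print('slot',len(p),cn,'dir deg',np.degrees(np.arctan2(U[1],U[0])))
# blue/red grips
for nm,lo,hi,roi in(('blue',(105,120,60),(125,255,255),(415,245,460,275)),('red',(0,150,60),(6,255,255),(360,255,400,275))):
    m=cv2.inRange(hsv,lo,hi); u0,v0,u1,v1=roi; M=np.zeros_like(m); M[v0:v1,u0:u1]=m[v0:v1,u0:u1]; p=c[(M>0)]; p=p[p[:,2]>.108]
    (cx,cy),sz,an=cv2.minAreaRect((p[:,:2]*1000).astype(np.float32)); print(nm,cx,cy,sz,an)
E
```

```text
[[ 0.    -0.948 -0.318  0.082]
 [ 1.     0.    -0.    -0.   ]
 [ 0.    -0.318  0.948 -0.129]
 [ 0.     0.     0.     1.   ]]
side -205 18 x -27.0 -14.0 y -38.0 -22.0
side -190 55 x -35.0 -12.0 y -40.0 -5.0
side -175 41 x -35.0 -10.0 y -40.0 -4.0
side -160 88 x -37.0 -1.0 y -45.0 7.0
side -145 88 x -37.0 7.0 y -48.0 -4.0
side -130 109 x -37.0 25.0 y -45.0 -5.0
side -115 93 x -36.0 37.0 y -48.0 -8.0
side -100 96 x -17.0 18.0 y -77.0 8.0
side -85 112 x -19.0 20.0 y -77.0 14.0
side -70 63 x -16.0 17.0 y -81.0 -25.0
side -55 53 x -16.0 16.0 y -82.0 -36.0
side -40 19 x -10.0 10.0 y -71.0 -33.0
side -25 39 x -10.0 11.0 y -66.0 -46.0
side -10 54 x -10.0 11.0 y -61.0 49.0
side 5 9 x -8.0 10.0 y -55.0 -43.0
top -220 293 x -36.0 61.0 y -45.0 -12.0
top -205 109 x -25.0 22.0 y -36.0 -24.0
top -190 130 x -31.0 19.0 y -38.0 -17.0
top -175 26 x -27.0 17.0 y -34.0 -23.0
top -160 7 x -32.0 -26.0 y -23.0 -16.0
top -115 4 x 38.0 38.0 y -2.0 7.0
top -55 18 x 11.0 15.0 y -75.0 -63.0
top -40 3 x 11.0 13.0 y -74.0 -55.0
top -25 9 x 7.0 12.0 y -52.0 -47.0
top -10 15 x 7.0 12.0 y -57.0 -47.0
top 5 4 x 8.0 12.0 y -50.0 -43.0
wrist -85 6103 x 10.0 22.0 y -68.0 68.0
wrist -70 25268 x -11.0 20.0 y -73.0 73.0
wrist -55 17309 x -13.0 19.0 y -75.0 74.0
wrist -40 3605 x -5.0 15.0 y -74.0 73.0
wrist -25 3014 x -11.0 12.0 y -57.0 57.0
wrist -10 2084 x -11.0 12.0 y -56.0 57.0
wrist 5 162 x -10.0 11.0 y -44.0 47.0
edge y range -0.02523407880161227 0.344825252111649 mean [0.57410137 0.10889949 0.272     ] slope dx/dy [-0.00771646  0.57494169]
wheel black 644 [0.56961164 0.25317048 0.09955687] [0.53428336 0.2125829  0.07800567] [0.60387493 0.29480888 0.12325401]
slot 166 [0.48935151 0.11893378] dir deg -148.98163992178257
blue 466.1041259765625 -364.2003479003906 (18.361404418945312, 62.642051696777344) 6.308096408843994
red 456.498779296875 -214.9550018310547 (63.17948532104492, 18.428071975708008) 89.79814147949219
```

The stand works out at (0.530, 0.050) with yaw about 0. Pointer, edge and slot all agree on this. The handle is at φ≈205° and about 2.95 turns are needed. With the closing line along x, the far finger sits 50 mm ahead of the TCP and the body stays at least 10 mm in front of the guard.

Call:
servo_tool([
  [[100,0.02,0.045,0,8.3],[100,0.02,0.045,0,8.3],[100,0.02,0.045,0,8.3],[100,0.02,0.045,0,8.3],[100,0.02,0.045,0,8.3],[100,0.02,0.045,0,8.3],[100,0.02,0.045,0,8.3],[100,0.02,0.045,0,8.1]],
])

```text
time: 0.95
tool_pos: [0.4121, -0.21, 0.2451]
tool_rot: [0.0, 0.705, 0.709, 0.0]
contact_force: [0.6, -0.3, -0.9]
gripper_width: 0.997
grasp_force: 0.0
```

Call:
servo_tool([
  [[100,0.006,0.045,0,0],[100,0.006,0.045,0,0],[100,0.006,0.045,0,0],[100,0.006,0.045,0,0],[100,0.006,0.045,0,0],[100,0.006,0.045,0,0],[100,0.006,0.045,0,0],[100,0.006,0.045,0,0]],
])

```text
time: 1.75
tool_pos: [0.4596, 0.15, 0.2452]
tool_rot: [0.0, 0.707, 0.707, 0.0]
contact_force: [0.9, -0.2, -1.2]
gripper_width: 1.001
grasp_force: 0.0
```

Call:
servo_tool([
  [[100,0.004,0.045,0,0],[100,0,0.045,0,0],[100,0,0.031,0,0],[100,0,0,-0.03,0],[100,0,0,-0.04,0],[100,0,0,0,0],[100,0,0,0,0],[100,0,0,0,0]],
])

```text
time: 2.55
tool_pos: [0.4651, 0.2692, 0.1777]
tool_rot: [0.001, 0.707, 0.707, 0.002]
contact_force: [1.0, -0.6, 0.4]
gripper_width: 1.001
grasp_force: 0.0
```

```bash
python3 - <<'E'
from h import *
d=snap('side','s1'); w=snap('wrist','w1'); print(manip.state()['tool_pos'])
a=cv2.resize(d['pixels'][200:360,120:330,::-1],(525,400),interpolation=cv2.INTER_CUBIC)
b=cv2.resize(w['pixels'][:,:,::-1],(533,400)); cv2.imwrite('pics/c1.png',cv2.resize(np.hstack([a,b]),(798,302)))
m=cv2.inRange(cv2.cvtColor(w['pixels'],cv2.COLOR_RGB2HSV),(5,150,80),(15,255,255)); p=cloud(w)[m>0]
p=p[(abs(p[:,0]-.52)<.06)&(abs(p[:,1]-.245)<.06)]; print(len(p),p.mean(0),p.min(0),p.max(0)); t=p[p[:,2]>p[:,2].max()-.006]; print('top',t.mean(0))
E
```

```text
[0.4652686  0.26933386 0.17799762]
1302 [0.52102238 0.24740473 0.1200021 ] [0.50673366 0.23582925 0.08695435] [0.54210719 0.25800273 0.240306  ]
top [0.51058114 0.2575229  0.23799275]
```

View pics/c1.png

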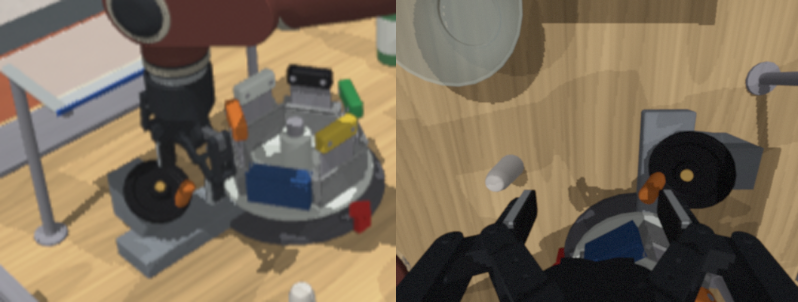

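The handle sits just on the carousel side of the far finger, as predicted. I'll descend and touch it from behind.

Call:
servo_tool([
  [[100,0,0.004,-0.03,0],[100,-0.003,0,-0.03,0],[100,0,0,0,0],[100,0,-0.005,0,0],[100,0,-0.005,0,0],[100,0,-0.005,-0.001,0],[100,0,-0.004,0,0],[100,0,0,0,0]],
])

```text
time: 3.45
tool_pos: [0.4612, 0.2539, 0.1154]
tool_rot: [0.0, 0.707, 0.707, 0.001]
contact_force: [-1.8, 0.8, 2.0]
gripper_width: 0.999
grasp_force: 1.4
```

Call:
servo_tool([
  [[100,0.002,-0.012,0.001,0],[100,0.006,-0.0105,0.0035,0],[100,0.008,-0.007,0.005,0],[100,0.01,-0.0025,0.0065,0],[100,0,0,0,0],[100,0,0,0,0],[100,0,0,0,0],[100,0,0,0,0]],
])

```text
time: 4.25
tool_pos: [0.4872, 0.2222, 0.1305]
tool_rot: [0.0, 0.707, 0.707, 0.0]
contact_force: [0.8, -0.4, 0.1]
gripper_width: 1.001
grasp_force: 0.0
```

```bash
python3 - <<'E'
from h import *
d=snap('side','s2'); w=snap('wrist','w2'); print(manip.state()['tool_pos'],manip.state()['contact_force'])
a=cv2.resize(d['pixels'][200:360,120:330,::-1],(525,400),interpolation=cv2.INTER_CUBIC)
b=cv2.resize(w['pixels'][:,:,::-1],(533,400)); cv2.imwrite('pics/c2.png',cv2.resize(np.hstack([a,b]),(798,302)))
E
```

```text
[0.48696945 0.22220304 0.13041277] [-0.64568471  0.52507685 -0.33499019]
```

View pics/c2.png

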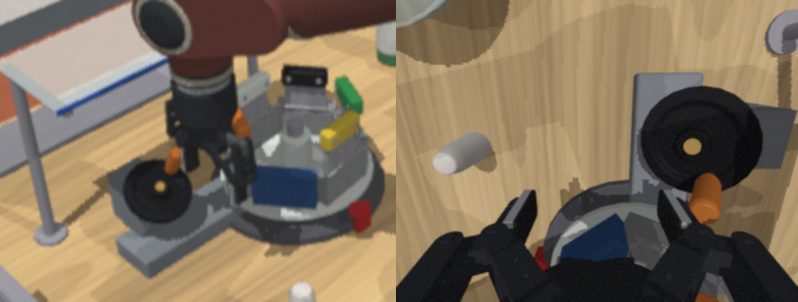

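The handle advanced from front to the -y side, with the finger pushing behind it. Next is the back arc.

Call:
servo_tool([
  [[100,0.01,0.0025,0.0065,0],[100,0.008,0.007,0.005,0],[100,0.006,0.0105,0.0035,0],[100,0.002,0.012,0.001,0],[100,-0.002,0.012,-0.001,0],[100,-0.006,0.0105,-0.0035,0],[100,-0.008,0.007,-0.005,0],[100,-0.01,0.0025,-0.0065,0]],
])

```text
time: 5.15
tool_pos: [0.488, 0.2877, 0.1319]
tool_rot: [0.001, 0.707, 0.707, 0.002]
contact_force: [1.9, -0.9, 4.2]
gripper_width: 1.001
grasp_force: 2.3
```

```bash
python3 - <<'E'
from h import *
d=snap('side','s3'); w=snap('wrist','w3'); print(manip.state()['tool_pos'],manip.state()['contact_force'])
a=cv2.resize(d['pixels'][200:360,120:330,::-1],(525,400),interpolation=cv2.INTER_CUBIC)
b=cv2.resize(w['pixels'][:,:,::-1],(533,400)); cv2.imwrite('pics/c3.png',cv2.resize(np.hstack([a,b]),(798,302)))
E
```

```text
[0.48533499 0.28689056 0.12980339] [0.05361581 1.39758118 2.8319493 ]
```

View pics/c3.png

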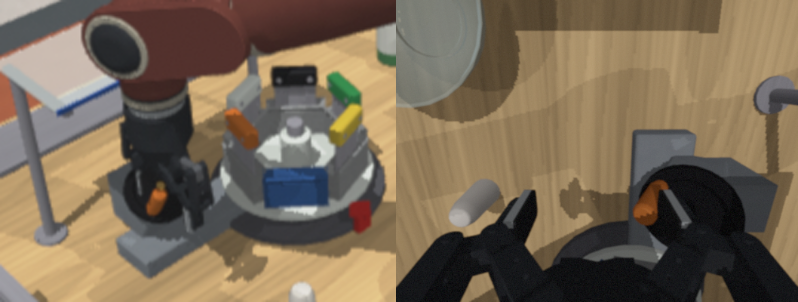

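The back arc worked too: the handle is now on the inner side of the far pad, past +y, and forces stay low. Two more revolutions to go.

Call:
servo_tool([
  [[100,-0.01,-0.0025,-0.0065,0],[100,-0.008,-0.007,-0.005,0],[100,-0.006,-0.0105,-0.0035,0],[100,-0.002,-0.012,-0.001,0],[100,0.002,-0.012,0.001,0],[100,0.006,-0.0105,0.0035,0],[100,0.008,-0.007,0.005,0],[100,0.01,-0.0025,0.0065,0]],
])

```text
time: 6.05
tool_pos: [0.487, 0.2204, 0.1299]
tool_rot: [-0.0, 0.708, 0.706, -0.001]
contact_force: [-4.2, 1.2, -2.4]
gripper_width: 1.003
grasp_force: 1.8
```

Call:
servo_tool([
  [[100,0.01,0.0025,0.0065,0],[100,0.008,0.007,0.005,0],[100,0.006,0.0105,0.0035,0],[100,0.002,0.012,0.001,0],[100,-0.002,0.012,-0.001,0],[100,-0.006,0.0105,-0.0035,0],[100,-0.008,0.007,-0.005,0],[100,-0.01,0.0025,-0.0065,0]],
])

```text
time: 6.85
tool_pos: [0.4878, 0.2879, 0.1319]
tool_rot: [0.001, 0.707, 0.707, 0.002]
contact_force: [2.5, -0.7, 4.5]
gripper_width: 0.999
grasp_force: 2.2
```

Call:
servo_tool([
  [[100,-0.01,-0.0025,-0.0065,0],[100,-0.008,-0.007,-0.005,0],[100,-0.006,-0.0105,-0.0035,0],[100,-0.002,-0.012,-0.001,0],[100,0.002,-0.012,0.001,0],[100,0.006,-0.0105,0.0035,0],[100,0.008,-0.007,0.005,0],[100,0.01,-0.0025,0.0065,0]],
])

```text
time: 7.65
tool_pos: [0.487, 0.2204, 0.1299]
tool_rot: [-0.0, 0.708, 0.706, -0.001]
contact_force: [-3.7, 1.3, -2.1]
gripper_width: 1.0
grasp_force: 1.9
```

```bash
cat > slot.py <<'E'
from h import *
def slot(f):
    w=snap('wrist',f); s=snap('side',f+'s')
    for n,d in(('wrist',w),('side',s)):
        c=cloud(d); m=cv2.inRange(cv2.cvtColor(d['pixels'],cv2.COLOR_RGB2HSV),(105,120,30),(125,255,255))
        p=c[m>0]; p=p[(abs(p[:,2]-.088)<.006)&(np.hypot(p[:,0]-.53,p[:,1]-.05)<.13)]
        if len(p)<10: print(n,len(p)); continue
        (cx,cy),sz,an=cv2.minAreaRect((p[:,:2]*1000).astype(np.float32)); print(n,len(p),cx,cy,sz,an,'radial deg',np.degrees(np.arctan2(cy-50,cx-530)))
    print(manip.state()['tool_pos'],manip.state()['contact_force'])
E
python3 -c "
from slot import *; slot('w4')"
```

```text
wrist 0
side 205 450.8751525878906 71.23788452148438 (85.26396179199219, 30.1449031829834) 77.34536743164062 radial deg 164.9753797844154
[0.48946509 0.22128841 0.13194807] [-0.73381846 -1.03743043  0.40884753]
```

Call:
servo_tool([
  [[100,0.01,0.0025,0.0065,0],[100,0.008,0.007,0.005,0],[100,0.006,0.0105,0.0035,0],[100,0.002,0.012,0.001,0],[100,-0.002,0.012,-0.001,0],[100,-0.006,0.0105,-0.0035,0],[100,-0.008,0.007,-0.005,0],[100,-0.01,0.0025,-0.0065,0]],
])

```text
time: 8.55
tool_pos: [0.4879, 0.2878, 0.1319]
tool_rot: [0.001, 0.707, 0.707, 0.002]
contact_force: [2.8, 0.0, 4.2]
gripper_width: 1.001
grasp_force: 2.3
```

Call:
servo_tool([
  [[100,-0.01,-0.0025,-0.0065,0],[100,-0.008,-0.007,-0.005,0],[100,-0.005,-0.006,-0.002,0],[100,0,0,0,0],[100,0,0,0,0],[100,0,0,0,0],[100,0,0,0,0],[100,0,0,0,0]],
])

```text
time: 9.35
tool_pos: [0.4643, 0.2704, 0.1169]
tool_rot: [0.0, 0.707, 0.707, -0.0]
contact_force: [0.1, 1.8, -0.9]
gripper_width: 1.005
grasp_force: 0.7
```

```bash
python3 -c "
from slot import *; slot('w5')"
```

```text
wrist 0
side 170 447.22540283203125 53.01951599121094 (26.920421600341797, 86.37923431396484) 1.5576505661010742 radial deg 177.91084644261574
[0.4642198  0.27037827 0.11694411] [ 0.53287381  1.32958358 -0.1442924 ]
```

The slot is at 178–181°, within tolerance. Back off and go above the blue scraper.

Call:
servo_tool([
  [[100,0,0.006,0.01,0],[100,0,0,0.04,0],[100,0,0,0.045,0],[100,0,0,0.035,0],[100,0,-0.045,0,0],[100,0,-0.045,0,0],[100,0,-0.045,0,0],[100,0,-0.045,0,0]],
])

```text
time: 10.25
tool_pos: [0.4638, 0.0951, 0.2482]
tool_rot: [0.001, 0.707, 0.707, 0.0]
contact_force: [0.3, -0.5, -0.0]
gripper_width: 1.0
grasp_force: 0.0
```

Call:
servo_tool([
  [[100,0,-0.045,0,0],[100,0,-0.045,0,0],[100,0,-0.045,0,0],[100,0,-0.045,0,0],[100,0,-0.045,0,0],[100,0,-0.045,0,0],[100,0,-0.045,0,0],[100,0,-0.045,0,3]],
])

```text
time: 11.05
tool_pos: [0.4637, -0.2656, 0.2481]
tool_rot: [0.001, 0.688, 0.725, -0.0]
contact_force: [1.0, 0.9, 0.4]
gripper_width: 0.999
grasp_force: 0.0
```

Call:
servo_tool([
  [[100,0,-0.045,0,3],[100,0,-0.045,0,0],[100,0,-0.01,0,0],[100,0,0,-0.03,0],[100,0,0,0,0],[100,0,0,0,0],[100,0,0,0,0],[100,0,0,0,0]],
])

```text
time: 11.85
tool_pos: [0.4646, -0.3634, 0.2186]
tool_rot: [0.001, 0.669, 0.743, -0.0]
contact_force: [0.5, 0.2, -0.2]
gripper_width: 1.001
grasp_force: 0.0
```

```bash
cat > grip.py <<'E'
from h import *
def grip(f,views=('wrist','top','side'),zmin=.09,near=(.466,-.364)):
    for n in views:
        d=snap(n,f+n); c=cloud(d); m=cv2.inRange(cv2.cvtColor(d['pixels'],cv2.COLOR_RGB2HSV),(105,120,40),(125,255,255))
        p=c[m>0]; p=p[(np.hypot(p[:,0]-near[0],p[:,1]-near[1])<.08)&(p[:,2]>zmin)]
        if len(p)<20: print(n,len(p)); continue
        zt=np.percentile(p[:,2],97); t=p[p[:,2]>zt-.006]
        (cx,cy),sz,an=cv2.minAreaRect((t[:,:2]*1000).astype(np.float32)); print(n,len(t),'c',round(cx,1),round(cy,1),'sz',np.round(sz,1),'ang',round(an,1),'ztop',zt.round(4))
    s=manip.state(); print(s['tool_pos'].round(4),s['tool_rot'].round(3),s['contact_force'].round(2),s['gripper_width'])
E
python3 -c "
from grip import *; grip('g1')
d=load('g1top'); c=cloud(d); m=(abs(c[...,2]-.05)<.003)&(abs(c[...,0]-.465)<.06)&(abs(c[...,1]+.364)<.08)
print('block',m.sum(), cv2.minAreaRect((c[m][:,:2]*1000).astype(np.float32)))"
```

```text
wrist 2010 c 467.1 -365.0 sz [19.1 63.7] ang 5.4 ztop 0.1174
top 0
side 0
[ 0.4643 -0.3634  0.2179] [ 0.001  0.669  0.743 -0.   ] [-1.02 -0.04 -0.08] 0.9996267642486764
block 0 ((0.0, 0.0), (0.0, 0.0), 0.0)
```

Call:
servo_tool([
  [[100,0.003,-0.002,-0.04,0],[100,0,0,-0.04,0],[100,0,0,-0.038,0],[100,0,0,0,0],[100,0,0,0,0],[40,0,0,0,0],[40,0,0,0,0],[0,0,0,0,0]],
])

```text
time: 12.8
tool_pos: [0.4678, -0.3665, 0.1011]
tool_rot: [0.002, 0.669, 0.743, -0.0]
contact_force: [0.1, 0.4, 0.5]
gripper_width: 0.516
grasp_force: 0.0
```

Call:
servo_tool([
  [[0,0,0,0,0],[0,0,0,0,0],[0,0,0,0,0],[0,0,0,0,0],[0,0,0,0,0],[0,0,0,0,0],[0,0,0,0,0],[0,0,0,0,0]],
])

```text
time: 13.6
tool_pos: [0.4673, -0.366, 0.0999]
tool_rot: [0.001, 0.669, 0.743, -0.0]
contact_force: [-0.3, 0.1, 5.8]
gripper_width: 0.228
grasp_force: 59.3
```

Call:
servo_tool([
  [[0,0,0,0.01,0],[0,0,0,0.02,0],[0,0,0,0.025,0],[0,0,0,0.03,0],[0,0,0,0.035,0],[0,0,0,0.04,0],[0,0,0,0.03,0],[0,0,0,0.01,0]],
])

```text
time: 14.4
tool_pos: [0.4677, -0.3662, 0.3032]
tool_rot: [0.003, 0.669, 0.743, -0.0]
contact_force: [0.8, -0.2, -0.6]
gripper_width: 0.226
grasp_force: 58.8
```

Call:
servo_tool([
  [[0,0,0.015,0,0],[0,0,0.03,0,0],[0,-0.003,0.035,0,-1],[0,-0.003,0.035,0,-1],[0,-0.003,0.035,0,-1],[0,-0.003,0.035,0,-1],[0,-0.003,0.035,0,-1],[0,-0.003,0.035,0,-1]],
])

```text
time: 15.2
tool_pos: [0.4472, -0.1079, 0.2953]
tool_rot: [-0.003, 0.708, 0.707, -0.001]
contact_force: [0.3, 0.1, -1.0]
gripper_width: 0.221
grasp_force: 58.7
```

Call:
servo_tool([
  [[0,0,0.035,0,0],[0,0,0.035,0,0],[0,0,0.03,0,0],[0,0,0.02,0,0],[0,0,0.01,0,0],[0,0,0,0,0],[0,0,0,0,0],[0,0,0,0,0]],
])

```text
time: 16.0
tool_pos: [0.4487, 0.0188, 0.2982]
tool_rot: [-0.0, 0.708, 0.706, -0.0]
contact_force: [-0.7, 0.1, -1.0]
gripper_width: 0.227
grasp_force: 58.8
```

```bash
cat > look.py <<'E'
from h import *
import sys
f=sys.argv[1]; out=[]
for n in('side','wrist','top'):
    d=snap(n,f+n); out.append(d)
s=manip.state(); print(s['tool_pos'].round(4),s['tool_rot'].round(3),s['contact_force'].round(2),s['gripper_width'])
a=cv2.resize(out[0]['pixels'][190:340,190:370,::-1],(480,400),interpolation=cv2.INTER_CUBIC); b=cv2.resize(out[1]['pixels'][:,:,::-1],(533,400))
cv2.imwrite(f'pics/{f}.png',cv2.resize(np.hstack([a,b]),None,fx=.78,fy=.78))
hs=lambda d:cv2.inRange(cv2.cvtColor(d['pixels'],cv2.COLOR_RGB2HSV),(105,120,30),(125,255,255))>0
for n,d in zip(('side','wrist','top'),out):
    c=cloud(d)[hs(d)]
    for nm,lo,hi in(('slot',.082,.095),('held',.12,.36)):
        p=c[(c[:,2]>lo)&(c[:,2]<hi)&(np.hypot(c[:,0]-.45,c[:,1]-.05)<.12)]
        p=p[p[:,0]<.56]
        if len(p)>15: r=cv2.minAreaRect((p[:,:2]*1000).astype(np.float32)); print(n,nm,len(p),np.round(r[0],1),np.round(r[1],1),round(r[2],1),'mean',p.mean(0).round(4),'min',p.min(0).round(3),'max',p.max(0).round(3))
E
python3 look.py l1
```

```text
[0.4489 0.0188 0.2987] [-0.     0.708  0.706 -0.   ] [ 0.15 -0.48 -1.09] 0.2256000376402278
side slot 167 [448.4  52.2] [28.8 86.8] 2.1 mean [0.4487 0.0507 0.0867] min [0.432 0.009 0.082] max [0.462 0.095 0.094]
side held 138 [447.   28.4] [25.8 57.6] 10.3 mean [0.4441 0.041  0.3074] min [ 0.433 -0.002  0.29 ] max [0.46  0.056 0.328]
wrist slot 1346 [450.9  49.5] [24.3 84.6] 0.9 mean [0.4505 0.0521 0.0876] min [0.438 0.007 0.082] max [0.463 0.092 0.094]
wrist held 7237 [442.4  26.8] [62.8 68.7] 52.9 mean [0.449  0.0256 0.3132] min [ 0.401 -0.014  0.293] max [0.489 0.052 0.36 ]
top slot 45 [449.6  78.2] [18.1 24.3] 89.1 mean [0.4489 0.0791 0.0864] min [0.437 0.069 0.082] max [0.462 0.087 0.094]
```

View pics/l1.png

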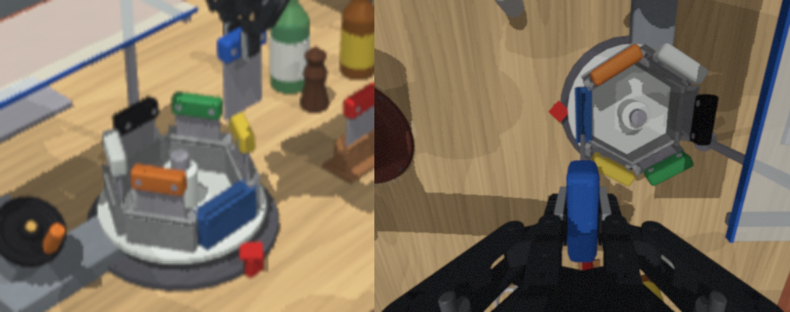

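The picture shows the scraper hanging blade down at left of the carousel, and the blue slot at the pointer, empty and aligned (wrist crop about (585,115)). The slot centre is about (0.450, 0.050). Now a check of the blade's lean.

```bash
python3 - <<'E'
from h import *
d=load('l1side'); c=cloud(d); M=(abs(c[...,0]-.449)<.025)&(abs(c[...,1]-.019)<.045)
for z in np.arange(.195,.325,.01):
    p=c[M&(abs(c[...,2]-z)<.005)]
    if len(p)>5: print(round(z,3),len(p),'x med',np.median(p[:,0]).round(4),'y',np.percentile(p[:,1],[3,97]).round(4))
w=load('l1wrist'); c=cloud(w); m=cv2.inRange(cv2.cvtColor(w['pixels'],cv2.COLOR_RGB2HSV),(105,120,30),(125,255,255))>0
p=c[m&(abs(c[...,0]-.449)<.02)&(abs(c[...,1]-.019)<.045)&(c[...,2]>.305)]
print(len(p)); r=cv2.minAreaRect((p[:,:2]*1000).astype(np.float32)); print(r); print('z vs y slope',np.polyfit(p[:,1],p[:,2],1), p[:,2].max())
E
```

```text
0.205 20 x med 0.447 y [-0.0062  0.0475]
0.215 62 x med 0.446 y [-0.0077  0.0495]
0.225 64 x med 0.4467 y [-0.0091  0.049 ]
0.235 72 x med 0.4464 y [-0.0092  0.05  ]
0.245 64 x med 0.4463 y [-0.0083  0.0504]
0.255 69 x med 0.4461 y [-0.0061  0.0491]
0.265 66 x med 0.4467 y [-0.0094  0.0485]
0.275 43 x med 0.4463 y [-0.0072  0.05  ]
0.285 31 x med 0.4418 y [-0.0026  0.0519]
0.295 73 x med 0.4374 y [-0.0035  0.0542]
0.305 89 x med 0.4376 y [-0.0053  0.0542]
0.315 120 x med 0.4463 y [0.0143 0.0517]
6820
((448.9126892089844, 19.261615753173828), (65.5252456665039, 21.687915802001953), 86.59014892578125)
z vs y slope [-0.03062718  0.3147884 ] 0.36505757670999267
```

Call:
servo_tool([
  [[0,0.001,0.011,0,1.5],[0,0,0.01,0,0],[0,0,0.01,-0.01,0],[0,0,0,-0.03,0],[0,0,0,-0.03,0],[0,0,0,-0.02,0],[0,0,0,-0.01,0],[0,0,0,0,0]],
])

```text
time: 16.95
tool_pos: [0.4487, 0.0512, 0.1967]
tool_rot: [-0.001, 0.698, 0.716, -0.001]
contact_force: [0.3, -0.6, -0.9]
gripper_width: 0.221
grasp_force: 58.8
```

```bash
python3 look.py l2
```

```text
[0.4507 0.0507 0.2002] [0.001 0.698 0.716 0.001] [ 0.14  0.6  -1.11] 0.22511772322207307
side slot 166 [447.8  51.5] [27.1 85.7] 1.1 mean [0.4479 0.0525 0.0867] min [0.434 0.009 0.082] max [0.462 0.094 0.093]
side held 140 [450.2  57.9] [28.9 58.8] 4.6 mean [0.4447 0.0729 0.2057] min [0.434 0.027 0.188] max [0.464 0.087 0.227]
wrist slot 1427 [450.6  68.2] [24.9 48.2] 0.7 mean [0.4503 0.0701 0.0876] min [0.438 0.044 0.082] max [0.463 0.092 0.093]
wrist held 7338 [455.1  49. ] [62.8 54.6] 64.0 mean [0.4497 0.058  0.2131] min [0.439 0.019 0.14 ] max [0.493 0.084 0.276]
top slot 33 [448.3  19.3] [20.3 19.4] 89.4 mean [0.4448 0.0185 0.0864] min [0.439 0.009 0.082] max [0.458 0.03  0.092]
```

View pics/l2.png

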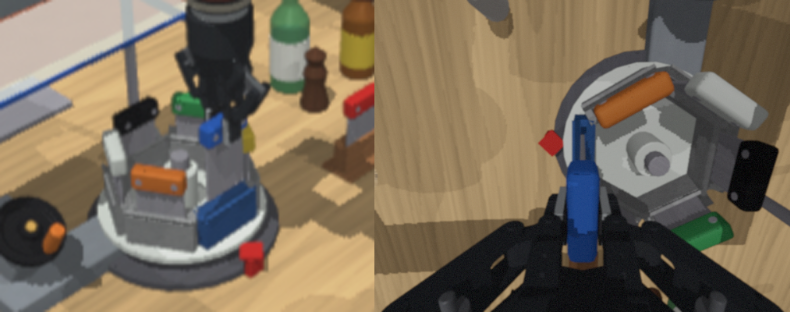

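In the picture the handle lines up with the slot (wrist crop x≈583 for both). Lower it slowly.

Call:
servo_tool([
  [[0,0,0,-0.008,0],[0,0,0,-0.007,0],[0,0,0,-0.006,0],[0,0,0,-0.006,0],[0,0,0,-0.006,0],[0,0,0,-0.005,0],[0,0,0,0,0],[0,0,0,0,0]],
])

```text
time: 17.9
tool_pos: [0.4499, 0.0505, 0.1607]
tool_rot: [-0.0, 0.698, 0.716, -0.0]
contact_force: [-0.9, -0.2, -0.8]
gripper_width: 0.226
grasp_force: 58.8
```

Call:
servo_tool([
  [[0,0,0,-0.006,0],[0,0,0,-0.006,0],[0,0,0,-0.005,0],[0,0,0,-0.004,0],[0,0,0,-0.003,0],[0,0,0,0,0],[0,0,0,0,0],[0,0,0,0,0]],
])

```text
time: 18.7
tool_pos: [0.4501, 0.0505, 0.1371]
tool_rot: [0.0, 0.698, 0.716, 0.0]
contact_force: [-0.7, -0.4, -1.4]
gripper_width: 0.225
grasp_force: 58.8
```

Call:
servo_tool([
  [[0,0,0,-0.002,0],[0,0,0,-0.001,0],[0,0,0,-0.001,0],[0,0,0,0,0],[0,0,0,0,0],[0,0,0,0,0],[0,0,0,0,0],[0,0,0,0,0]],
])

```text
time: 19.5
tool_pos: [0.4502, 0.0505, 0.1339]
tool_rot: [0.0, 0.698, 0.716, 0.0]
contact_force: [-2.2, 0.2, 4.9]
gripper_width: 0.222
grasp_force: 59.7
```

It's seated, with 6 N upward on the tool. Release with a moderate opening and retreat.

Call:
servo_tool([
  [[35,0,0,0,0],[45,0,0,0,0],[50,0,0,0,0],[50,0,0,0,0],[50,0,0,0,0],[50,0,0,0.01,0],[50,0,0,0.03,0],[50,0,0,0.04,0]],
])

```text
time: 20.3
tool_pos: [0.4485, 0.0506, 0.2121]
tool_rot: [-0.002, 0.698, 0.716, -0.001]
contact_force: [1.0, -0.2, 0.1]
gripper_width: 0.504
grasp_force: 0.0
```

Call:
servo_tool([
  [[50,0,0,0.04,0],[50,-0.02,-0.04,0.02,0],[50,-0.01,-0.045,0,0],[50,0,-0.045,0,0],[50,0,-0.04,0,0],[50,0,0,0,0],[50,0,0,0,0],[50,0,0,0,0]],
])

```text
time: 21.1
tool_pos: [0.42, -0.1187, 0.2731]
tool_rot: [0.0, 0.698, 0.716, 0.0]
contact_force: [-0.1, -0.4, 0.2]
gripper_width: 0.497
grasp_force: 0.0
```

```bash
python3 - <<'E'
from h import *
s=snap('side','f1'); w=snap('wrist','f1w'); print(manip.state()['tool_pos'],manip.state()['contact_force'])
for d in(s,w):
    c=cloud(d); m=cv2.inRange(cv2.cvtColor(d['pixels'],cv2.COLOR_RGB2HSV),(105,120,30),(125,255,255))>0
    p=c[m&(np.hypot(c[...,0]-.45,c[...,1]-.05)<.06)]
    t=p[p[:,2]>.11]; b=p[(p[:,2]>.082)&(p[:,2]<.095)]
    for q in(t,b):
        if len(q)>10: print(len(q),cv2.minAreaRect((q[:,:2]*1000).astype(np.float32)),'z',np.percentile(q[:,2],[2,98]))
cv2.imwrite('pics/f.png',cv2.resize(s['pixels'][190:340,170:370,::-1],(600,450),interpolation=cv2.INTER_CUBIC))
E
```

```text
[ 0.42002499 -0.11838829  0.27298317] [-0.5044824  -0.35516495  0.41963524]
249 ((448.1864318847656, 53.59105682373047), (23.031051635742188, 67.03935241699219), 1.8072857856750488) z [0.12650398 0.15231222]
95 ((445.6911315917969, 51.61566162109375), (85.87010955810547, 25.310110092163086), 86.40666961669922) z [0.08207343 0.092679  ]
1409 ((450.2785339355469, 31.122177124023438), (19.45774269104004, 28.897998809814453), 0.36568570137023926) z [0.13010036 0.15169477]
899 ((449.711669921875, 32.35236358642578), (24.46993064880371, 53.1985969543457), 2.5871098041534424) z [0.08224261 0.09219942]
```

View pics/f.png

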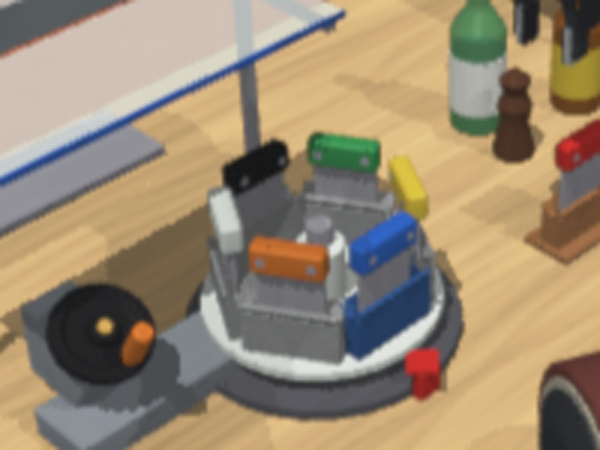

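The blue scraper stands in the blue slot at the pointer, with its top at about 0.151 m, so it is fully home. The gripper is clear. Handing in.

```bash
python3 -c "
from plant import manip; print(manip.job_done())"
```

```text
the job is handed in; nothing more can be done
None
```

The job is handed in at about 21 s of the 72 s: the blue slot is wound to the red pointer, and the blue scraper stands fully home and released in it; hand-in printed no verdict.

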